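# Carry the row of pots from the ware board to the kiln shelf in order

### The arm

A 6-joint arm with a two-finger parallel gripper is mounted at the origin on the work surface. World frame = base frame: x ahead of the robot, y to its left, z up, the work surface at z = 0. Lengths are in mm, angles in degrees, forces in N, time in s.
With the tool pointing down it reaches from about 300 to 850 mm from the base axis. Payload 4.2 kg.
Tool frame: the origin (TCP) lies between the finger pads; the fingertips stand 22 mm ahead of it and the grasp point (between the pads) lies 3 mm ahead of it; z points along the fingers, y is the direction in which the jaws open and shut (so a half turn about z gives the same grasp; the last joint's range is limited). The gripper opens to 91 mm and grips with 3 to 60 N. Pads are 32 mm wide; open, the fingers measure 118 mm over their backs; the gripper's body (76 mm by 178 mm) begins 60 mm behind the grasp point.
Start: joints at [69.328, 18.312, 89.639, -0, 72.044, -1.146], TCP at [192.192, 541.946, 213.576] pointing down, gripper open.
Joint ranges: [-177.97, 177.97], [-48.28, 115.42], [12.27, 149.76], [-77.06, 257.06], [2.81, 150.46], [-146.56, 146.56]. Speed limits (degrees/s): [147.25, 147.25, 180, 180, 180, 180].

### API

Orientations are given as [roll, pitch, yaw] about the fixed x, y, z axes, in that order (R = Rz(yaw) Ry(pitch) Rx(roll)).
In Python, from workcell import telemetry, cams, env gives the robot as it stands.
- The arm moves only by the shell command python3 -m inch 'ROWS' [FORCE]. ROWS is JSON, a list of rows, each an object of numbers: "x", "y", "z": the shift along the tool's x, y, z in cm; "yaw": the turn about the tool's z in units of 5 degrees (1.0 is 5 degrees); "gripper": the gripper's target within -1 to 1 (fully open at 1, half-way at 0, shut at -1). A call has 1 to 12 rows; each row shifts and turns the commanded pose from where the row before left it, along the tool's axes as they then stand; what a row does not reach is not made up. A row lasts 1/12 s, in which the tool goes at most 41.7 mm and 7.16 degrees, less where a joint would pass 70% of its speed; a pose out of reach is approached as far as the arm can. A call is refused whole if a number of a shift passes 4.17 or a number of a turn 1, either way. A call with a gripper value outside its range is refused whole. The fingers move at their own pace and stop on an object; FORCE is the grip in N (left out, the last holds). Time passes only in rows, so rows that do not move let the fingers close. It gives the time, the measured TCP pose, the force and the opening at its end, in the units of the state.
- telemetry.state(): the state, without advancing time (a new reading comes with each control period).
- cams.grab_frame(name): name is "side" or "top"; returns a dict with "pixels" (384x512x3 uint8, red, green, blue), "mtx" (3x3 intrinsics, pixels), "distortion" ([k1, k2, p1, p2, k3] as OpenCV has them; the pictures are not rectified), "rvec" (rotation vector, rad) and "tvec" (3), from world to camera coordinates, as OpenCV has them. Camera axes: x right, y down, z forward; pixel columns grow to the right and rows downward; lengths in mm; the calibration is good to about 2 mm. A picture is of the moment at which its call begins. There is no depth.
- env.job_done(): hands the job in, once; it reports no verdict.
The state is a dict: "time_s": time; "qpos": joint angles; "qvel": joint speeds; "effort": joint torques, N m; "ee_pos": TCP position; "ee_rot": TCP orientation; "force": force on the tool from outside, world axes, zero at the start; "torque": the same for the moment, N m; "gripper_width": finger opening in mm.
Only numpy, scipy, OpenCV 4.12 (cv2) and the standard library are available. Lean on these libraries where they do the work, as an engineer would, in place of code of your own. Each camera call takes 0.05 s, during which the arm holds its last target. There are 200 camera calls.

### The job

Move the four bisque pots from the wooden ware board to the kiln shelf, keeping their order as counted from the cone plaques: the pot next to the board's plaque goes on the disc next to the shelf's plaque, the second on the second disc, and so on. Set each pot down gently, upright and in the middle of its disc, never tip one over, and let go of them all.

Things in the scene. Friction and masses are not known exactly. Their poses are not given: they have to be found in the camera images.
- beaker_mid (a point): loose bisque-fired pot of bare buff clay, 0.1 to 0.25 kg: plain straight-sided round beaker, 50 mm across, 66 mm tall, open at the top, wall 4 mm. The point is at its centre, half-way up; z is up along its axis
- dish_mid (a point): loose bisque-fired pot of bare buff clay, 0.1 to 0.25 kg: low straight-sided round dish, 58 mm across, 44 mm tall, open at the top, wall 4 mm. The point is at its centre, half-way up; z is up along its axis
- vase_mid (a point): loose bisque-fired pot of bare buff clay, 0.1 to 0.25 kg: bud vase: round straight body 48 mm across up to 46 mm above its foot, then a shoulder and a slim neck 20 mm across, with a lip 26 mm across at the top; 74 mm tall. The point is at its centre, half-way up; z is up along its axis
- planter_mid (a point): loose bisque-fired pot of bare buff clay, 0.1 to 0.25 kg: square planter, 46 x 46 mm, 58 mm tall, open at the top, wall 5 mm; its sides lie along its x and y. The point is at its centre, half-way up; z is up along its axis
- seat_beaker: white plaster disc, 66 mm across and 6 mm thick, fixed on the wooden ware board, on which the beaker stands at the start; it stays there and so marks that pot's first place in the row. Origin: centre of its underside, on the board's top face 40 mm above the table
- seat_dish: white plaster disc, 66 mm across and 6 mm thick, fixed on the wooden ware board, on which the dish stands at the start; it stays there and so marks that pot's first place in the row. Origin: centre of its underside, on the board's top face 40 mm above the table
- seat_vase: white plaster disc, 66 mm across and 6 mm thick, fixed on the wooden ware board, on which the vase stands at the start; it stays there and so marks that pot's first place in the row. Origin: centre of its underside, on the board's top face 40 mm above the table
- seat_planter: white plaster disc, 66 mm across and 6 mm thick, fixed on the wooden ware board, on which the planter stands at the start; it stays there and so marks that pot's first place in the row. Origin: centre of its underside, on the board's top face 40 mm above the table
- board_cones: cone plaque at one end of the brown wooden ware board: clay bar 50 x 20 x 12 mm with three slim pointed cones in a line, 56 mm tall in all (at the board's other end: a plain round stub, 32 mm across, 38 mm tall). The board is 80 x 440 mm, top 40 mm above the table; its discs' centres are 70, 155, 240, 325 mm from the plaque. Origin: centre of its underside; its x is across the board
- kiln_shelf: fixed grey-brown kiln shelf on props, 80 (x) by 440 mm (y). Four white discs, 66 mm across, on it at x = 0, y = 127.5, 42.5, -42.5, -127.5 mm; their tops are 51 mm above the table. Its cone plaque (like the board's) is at y = +197.5 mm, a round stub 32 mm across, top at 83 mm, at y = -197.5. It lies nearer than the ware board or beyond it. Origin: under its centre, on the table
Mind the look-alikes: they are no part of the job. Leave any blue or pink look-alike of the part that bears planter_mid alone.

How it is judged (in metres and radians):
At the end, for the whole second after the job is handed in: Each pot stands on the shelf disc whose count from the shelf's cone plaque equals that of its own seat disc from the board's plaque: centre within 12 mm of the disc's along and across the shelf, height within 6 mm, upright within 7 degrees, released and at rest (((horizontal distance between seat_beaker and board_cones between 0.04 and 0.1 m and y of beaker_mid in the frame of kiln_shelf between 0.1155 and 0.1395 m) or (horizontal distance between seat_beaker and board_cones between 0.125 and 0.185 m and y of beaker_mid in the frame of kiln_shelf between 0.0305 and 0.0545 m) or (horizontal distance between seat_beaker and board_cones between 0.21 and 0.27 m and y of beaker_mid in the frame of kiln_shelf between -0.0545 and -0.0305 m) or (horizontal distance between seat_beaker and board_cones between 0.295 and 0.355 m and y of beaker_mid in the frame of kiln_shelf between -0.1395 and -0.1155 m)) and x of beaker_mid in the frame of kiln_shelf between -0.012 and 0.012 m and z of beaker_mid in the frame of kiln_shelf between 0.078 and 0.09 m and angle between each of beaker_mid, dish_mid, vase_mid, planter_mid's own z axis and vertical below 0.12 rad and linear speed of each of beaker, dish, vase, planter below 0.02 m/s and contact force between each of beaker, dish, vase, planter and the fingers below 0.05 N and ((horizontal distance between seat_dish and board_cones between 0.04 and 0.1 m and y of dish_mid in the frame of kiln_shelf between 0.1155 and 0.1395 m) or (horizontal distance between seat_dish and board_cones between 0.125 and 0.185 m and y of dish_mid in the frame of kiln_shelf between 0.0305 and 0.0545 m) or (horizontal distance between seat_dish and board_cones between 0.21 and 0.27 m and y of dish_mid in the frame of kiln_shelf between -0.0545 and -0.0305 m) or (horizontal distance between seat_dish and board_cones between 0.295 and 0.355 m and y of dish_mid in the frame of kiln_shelf between -0.1395 and -0.1155 m)) and x of dish_mid in the frame of kiln_shelf between -0.012 and 0.012 m and z of dish_mid in the frame of kiln_shelf between 0.067 and 0.079 m and ((horizontal distance between seat_vase and board_cones between 0.04 and 0.1 m and y of vase_mid in the frame of kiln_shelf between 0.1155 and 0.1395 m) or (horizontal distance between seat_vase and board_cones between 0.125 and 0.185 m and y of vase_mid in the frame of kiln_shelf between 0.0305 and 0.0545 m) or (horizontal distance between seat_vase and board_cones between 0.21 and 0.27 m and y of vase_mid in the frame of kiln_shelf between -0.0545 and -0.0305 m) or (horizontal distance between seat_vase and board_cones between 0.295 and 0.355 m and y of vase_mid in the frame of kiln_shelf between -0.1395 and -0.1155 m)) and x of vase_mid in the frame of kiln_shelf between -0.012 and 0.012 m and z of vase_mid in the frame of kiln_shelf between 0.082 and 0.094 m and ((horizontal distance between seat_planter and board_cones between 0.04 and 0.1 m and y of planter_mid in the frame of kiln_shelf between 0.1155 and 0.1395 m) or (horizontal distance between seat_planter and board_cones between 0.125 and 0.185 m and y of planter_mid in the frame of kiln_shelf between 0.0305 and 0.0545 m) or (horizontal distance between seat_planter and board_cones between 0.21 and 0.27 m and y of planter_mid in the frame of kiln_shelf between -0.0545 and -0.0305 m) or (horizontal distance between seat_planter and board_cones between 0.295 and 0.355 m and y of planter_mid in the frame of kiln_shelf between -0.1395 and -0.1155 m)) and x of planter_mid in the frame of kiln_shelf between -0.012 and 0.012 m and z of planter_mid in the frame of kiln_shelf between 0.074 and 0.086 m); the robot touches nothing.
It fails at once if a pot is tipped over (more than 45 degrees) (angle between any of beaker_mid, dish_mid, vase_mid, planter_mid's own z axis and vertical above 0.785 rad).
It fails at once if a pot is dropped: it falls faster than 0.5 m/s (a fall of 13 mm) with no finger on it ((contact force between beaker and the fingers below 0.01 N and linear speed of beaker above 0.5 m/s) or (contact force between dish and the fingers below 0.01 N and linear speed of dish above 0.5 m/s) or (contact force between vase and the fingers below 0.01 N and linear speed of vase above 0.5 m/s) or (contact force between planter and the fingers below 0.01 N and linear speed of planter above 0.5 m/s)).
It also fails if it takes over 102 s, if anything falls off the work surface, if the arm or the gripper's body presses on something with over 40 N, if the wrist force passes 120 N, or if a joint passes its speed limit or range.

## Working session

There is one attempt and no reset: what is moved stays moved. The work goes in short steps, Python scripts to look and compute and a shell command to move; the robot and the scene stay as the last step left them, time stands still between calls to the robot, and variables do not carry over. Pictures are saved under pics/ and viewed, about 12 in all and at most 16, crops included, and the job is handed in when it is done.

```bash
mkdir -p pics; ls; python3 - <<'E'
from workcell import telemetry, cams
import cv2,pickle
print(telemetry.state())
for n in("side","top"):
    f=cams.grab_frame(n); pickle.dump(f,open(f"{n}0.pkl","wb"))
    cv2.imwrite(f"pics/{n}0.png",f["pixels"][:,:,::-1])
    print(n,f["mtx"],f["distortion"],f["rvec"],f["tvec"])
E
```

```text
pics
{'time_s': 0.0, 'qpos': array([ 6.93298099e+01,  1.83532124e+01,  8.97072648e+01, -2.67443005e-04,
        7.20445331e+01, -1.14747991e+00]), 'qvel': array([ 0.01732971,  0.09860862, -0.01033838,  0.00840687, -0.02207168,
       -0.00048263]), 'effort': array([-2.11847124e-03, -4.12452614e+01, -2.31972653e+01,  7.26669305e-02,
        4.56707901e-02, -1.45392596e-04]), 'ee_pos': array([191.98687541, 541.45385315, 212.69872488]), 'ee_rot': array([-1.79895006e+02, -1.84871499e-03,  1.60477371e+02]), 'force': array([-0.15301295,  0.48265639,  0.78812564]), 'torque': array([-0.05024518, -0.01419721, -0.00140505]), 'gripper_width': 91.08522038219881}
side [[490.88119389   0.         254.78319718]
 [  0.         490.88119389 184.53855241]
 [  0.           0.           1.        ]] [-0.13203032  0.          0.          0.          0.        ] [ 2.16616908 -0.85669153  0.39647348] [-398.62611776  267.11537272  863.72871844]
top [[428.78001013   0.         256.63897141]
 [  0.         428.78001013 183.29436503]
 [  0.           0.           1.        ]] [-0.00848886  0.          0.          0.          0.        ] [ 2.00839539 -2.17597616  0.25942542] [-10.09408088 513.24436401 788.73807178]
```

View pics/top0.png

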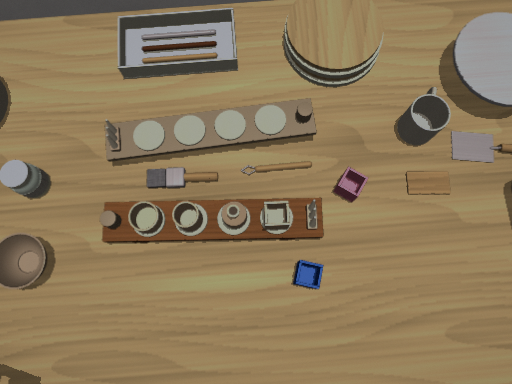

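View pics/side0.png

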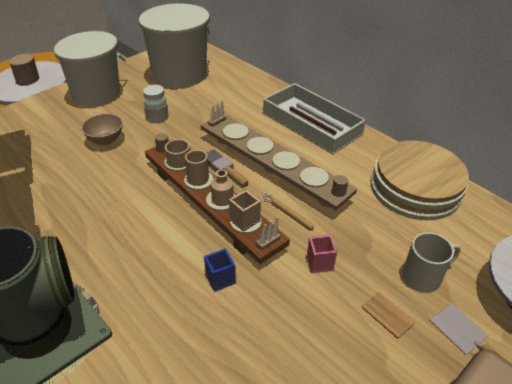

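The top view shows the board's plaque at its right end (312,214). From there the order is planter (276,216), vase (234,214), beaker (188,217), dish (147,219). The shelf's plaque is at its left end (112,136), with discs at (148,135), (189,130), (230,124) and (270,119). The side view agrees. The blue and pink planters are decoys.

```bash
cat > h.py <<'E'
import numpy as np,cv2,pickle
def load(n,k=0): return pickle.load(open(f"{n}{k}.pkl","rb"))
def p2w(f,uv,z):
    R=cv2.Rodrigues(np.array(f["rvec"]))[0]; t=np.array(f["tvec"]).ravel()
    p=cv2.undistortPoints(np.array(uv,float).reshape(-1,1,2),f["mtx"],np.array(f["distortion"])).reshape(-1,2)
    d=np.c_[p,np.ones(len(p))]@R; c=-R.T@t
    return (c+d*((z-c[2])/d[:,2])[:,None]).round(1)
def w2p(f,P): return cv2.projectPoints(np.array(P,float),np.array(f["rvec"]),np.array(f["tvec"]),f["mtx"],np.array(f["distortion"]))[0].reshape(-1,2)
E
python3 - <<'E'
from h import *
for n,seeds in(("top",[(148,135),(189,130),(230,124),(270,119)]),("side",[(236,131),(260,145),(286,160),(314,177)])):
    f=load(n); im=f["pixels"].astype(int)
    print(n,[im[v,u] for u,v in seeds])
    hsv=cv2.cvtColor(f["pixels"],cv2.COLOR_RGB2HSV)
    m=((im.min(2)>115)&(hsv[:,:,1]<75)).astype(np.uint8)
    _,lab,st,ce=cv2.connectedComponentsWithStats(m)
    for u,v in seeds:
        l=lab[v,u]; c=cv2.findContours((lab==l).astype(np.uint8),0,1)[0][0]
        e=cv2.fitEllipse(c); w=p2w(f,c.reshape(-1,2),51); w=cv2.minEnclosingCircle(w[:,:2].astype(np.float32))
        print(l,st[l],e,p2w(f,[e[0]],51),w)
f=load("top");cv2.imwrite("pics/topc.png",cv2.resize(f["pixels"][185:255,95:335,::-1],None,fx=3.3,fy=3.3,interpolation=cv2.INTER_CUBIC))
f=load("side");cv2.imwrite("pics/sidec.png",cv2.resize(f["pixels"][125:265,140:300,::-1],None,fx=4,fy=4,interpolation=cv2.INTER_CUBIC))
E
```

```text
top [array([160, 163, 146]), array([161, 163, 147]), array([161, 163, 147]), array([160, 162, 145])]
16 [133 121  31  29 722] ((148.18211364746094, 134.7619171142578), (28.086732864379883, 30.86370849609375), 66.69770812988281) [[635.3 165.   51. ]] ((635.976806640625, 164.7335968017578), 32.667091369628906)
14 [174 115  31  30 729] ((189.04046630859375, 129.35816955566406), (28.53527069091797, 30.66192054748535), 69.9690933227539) [[640.3  79.8  51. ]] ((640.6259155273438, 79.6751708984375), 32.67418670654297)
13 [214 110  32  29 719] ((229.6630096435547, 124.0754165649414), (28.23147964477539, 30.55858039855957), 79.88153076171875) [[645.1  -5.3  51. ]] ((645.4006958007812, -5.147919654846191), 32.68564224243164)
12 [255 105  31  29 717] ((269.97467041015625, 118.9035415649414), (28.322677612304688, 30.36018180847168), 90.05120086669922) [[649.7 -90.1  51. ]] ((649.9163208007812, -90.12007904052734), 32.63330078125)
side [array([195, 190, 162]), array([195, 190, 160]), array([194, 190, 159]), array([193, 190, 158])]
9 [223 123  26  15 304] ((235.28671264648438, 130.21580505371094), (14.056197166442871, 25.00754737854004), 89.60039520263672) [[635.9 165.4  51. ]] ((636.1552124023438, 165.96115112304688), 32.886714935302734)
11 [247 137  27  16 339] ((259.72637939453125, 144.36679077148438), (15.189072608947754, 26.004182815551758), 92.09024047851562) [[640.1  79.9  51. ]] ((640.845703125, 80.63329315185547), 33.10335159301758)
12 [272 151  28  18 382] ((285.8135681152344, 159.4123992919922), (16.60940170288086, 26.921833038330078), 94.05348205566406) [[644.5  -4.7  51. ]] ((645.1128540039062, -4.255310535430908), 33.0217170715332)
16 [300 167  29  19 421] ((314.0074157714844, 175.74850463867188), (17.636533737182617, 28.077943801879883), 97.5435791015625) [[648.9 -89.8  51. ]] ((648.99951171875, -89.22136688232422), 32.83119583129883)
```

View pics/topc.png

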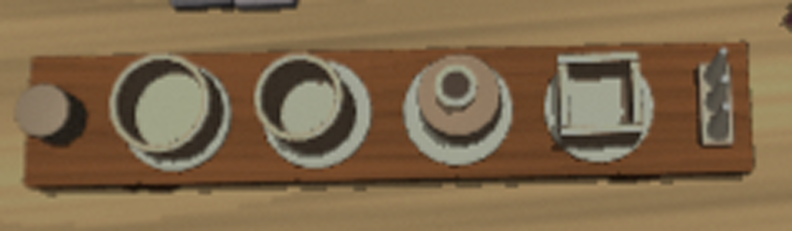

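View pics/sidec.png

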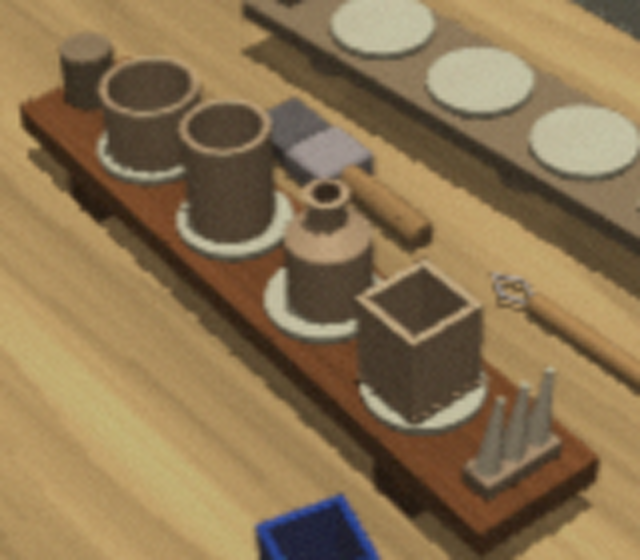

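```bash
python3 - <<'E'
from h import *
T,S=load("top"),load("side")
t=lambda a:(np.array(a,float)+.5)/3.3-.5+[95,185]
s=lambda a:(np.array(a,float)+.5)/4-.5+[140,125]
for n,z,a,b in(("dish",90,(160,103.5),(149.5,87)),("beaker",112,(299,98),(226,128)),("vase",120,(456,87),(327,193)),("planter",104,(599,95),(420,300))):
    print(n,p2w(T,t(a),z),p2w(S,s(b),z))
print("planter rim",p2w(T,t([(557,55),(640,55),(640,134),(557,135)]),104).tolist(),p2w(S,s([(357,298),(420,263),(484,297),(418,341)]),104).tolist())
print("board corners",p2w(T,t([(32,57),(747,42),(754,172),(25,186)]),40).tolist())
print("plaque",p2w(T,t([(700,64),(700,145),(732,144)]),52).tolist())
print("brush etc")
E
```

```text
dish [[457.9 168.   90. ]] [[458.  167.5  90. ]]
beaker [[450.6  84.9 112. ]] [[450.6  84.1 112. ]]
vase [[448.3  -3.  120. ]] [[449.5  -2.6 120. ]]
planter [[440.2 -82.1 104. ]] [[441.7 -82.2 104. ]]
planter rim [[465.0, -60.5, 104.0], [461.2, -107.2, 104.0], [416.5, -102.9, 104.0], [419.6, -56.7, 104.0]] [[419.6, -59.7, 104.0], [460.2, -62.0, 104.0], [466.6, -102.3, 104.0], [421.3, -103.0, 104.0]]
board corners [[502.5, 259.0, 40.0], [476.6, -178.8, 40.0], [397.2, -173.9, 40.0], [423.7, 262.8, 40.0]]
plaque [[463.1, -147.1, 52.0], [414.4, -141.9, 52.0], [413.4, -160.9, 52.0]]
brush etc
```

```bash
cat > go.py <<'E'
import sys,numpy as np
from scipy.spatial.transform import Rotation as Ro
from workcell import telemetry
s=telemetry.state(); x,y,z,yaw=map(float,sys.argv[1:5])
R=Ro.from_euler("xyz",s["ee_rot"],degrees=True)
dy=(yaw-s["ee_rot"][2]+180)%360-180
print("t",s["time_s"].__round__(2),"pos",np.round(s["ee_pos"],1),"rot",np.round(s["ee_rot"],1),"F",np.round(s["force"],1),"w",round(s["gripper_width"],1))
Rt=Ro.from_euler("xyz",[180,0,yaw],degrees=True); d=np.array([x,y,z])-s["ee_pos"]
print("yaw units",round(-dy/5,2),"shift cm now",np.round(R.inv().apply(d)/10,2),"after turn",np.round(Rt.inv().apply(d)/10,2))
E
python3 -m inch '[{"yaw":1},{"yaw":1},{"yaw":1},{"yaw":1},{"yaw":1},{"yaw":1},{"yaw":1},{"yaw":1},{"yaw":1},{"yaw":1},{"yaw":1},{"yaw":1}]'
python3 -m inch '[{"yaw":1},{"yaw":1},{"yaw":0.78},{}]'
python3 go.py 441 -82 180 86.6
```

```text
t 0.1 pos [192.  541.5 212.8] rot [-179.9   -0.   160.5] F [-0.5 -1.  -0.6] w 90.8
yaw units 14.77 shift cm now [-44.31 -50.44   3.36] after turn [-60.77  28.55   3.28]invalid input
invalid input
```

```bash
python3 -m inch '[{"x":0,"y":0,"z":0,"yaw":1,"gripper":1},{"x":0,"y":0,"z":0,"yaw":1,"gripper":1}]'; echo; python3 -m inch '[{"x":0,"y":0,"z":0,"yaw":1}]'; echo; python3 -m inch '[{"yaw":1,"gripper":1}]';  python3 -m inch --help | head -20
```

```text
time_s: 0.27
ee_pos: [192.1, 541.6, 213.0]
ee_rot: [-179.9, 0.0, 150.2]
force: [-1.0, 0.1, -0.6]
gripper_width: 91.3

invalid input
invalid input
invalid input: not JSON, or not a number
```

```bash
python3 -m inch '[{"x":0,"y":0,"z":0,"yaw":1,"gripper":1},{"x":0,"y":0,"z":0,"yaw":1,"gripper":1},{"x":0,"y":0,"z":0,"yaw":1,"gripper":1},{"x":0,"y":0,"z":0,"yaw":1,"gripper":1},{"x":0,"y":0,"z":0,"yaw":1,"gripper":1},{"x":0,"y":0,"z":0,"yaw":1,"gripper":1},{"x":0,"y":0,"z":0,"yaw":1,"gripper":1},{"x":0,"y":0,"z":0,"yaw":1,"gripper":1},{"x":0,"y":0,"z":0,"yaw":1,"gripper":1},{"x":0,"y":0,"z":0,"yaw":1,"gripper":1},{"x":0,"y":0,"z":0,"yaw":1,"gripper":1},{"x":0,"y":0,"z":0,"yaw":1,"gripper":1}]'
python3 -m inch '[{"x":0,"y":0,"z":0,"yaw":0.72,"gripper":1},{"x":0,"y":0,"z":0,"yaw":0,"gripper":1}]'
python3 go.py 441 -82 180 86.6
```

```text
time_s: 1.27
ee_pos: [192.1, 541.6, 213.0]
ee_rot: [-180.0, 0.1, 90.2]
force: [-1.0, -0.4, 0.3]
gripper_width: 91.2
time_s: 1.43
ee_pos: [192.1, 541.7, 213.1]
ee_rot: [-180.0, 0.1, 86.8]
force: [0.6, 0.5, 0.5]
gripper_width: 91.4
t 1.43 pos [192.1 541.7 213.1] rot [-1.80e+02  1.00e-01  8.68e+01] F [0.6 0.5 0.5] w 91.4
yaw units 0.04 shift cm now [-60.89  28.32   3.36] after turn [-60.78  28.55   3.31]
```

```bash
python3 -m inch '[{"x":-1.3,"y":0.6,"z":0,"yaw":0,"gripper":1},{"x":-2.6,"y":1.2,"z":0,"yaw":0,"gripper":1},{"x":-2.6,"y":1.2,"z":0,"yaw":0,"gripper":1},{"x":-2.6,"y":1.2,"z":0,"yaw":0,"gripper":1},{"x":-2.6,"y":1.2,"z":0,"yaw":0,"gripper":1},{"x":-2.6,"y":1.2,"z":0,"yaw":0,"gripper":1},{"x":-2.6,"y":1.2,"z":0,"yaw":0,"gripper":1},{"x":-2.6,"y":1.2,"z":0,"yaw":0,"gripper":1},{"x":-2.6,"y":1.2,"z":0,"yaw":0,"gripper":1},{"x":-2.6,"y":1.2,"z":0,"yaw":0,"gripper":1},{"x":-2.6,"y":1.2,"z":0,"yaw":0,"gripper":1},{"x":-2.6,"y":1.2,"z":0,"yaw":0,"gripper":1}]'
python3 -m inch '[{"x":-2.6,"y":1.2,"z":0.3,"yaw":0,"gripper":1},{"x":-2.6,"y":1.2,"z":0.3,"yaw":0,"gripper":1},{"x":-2.6,"y":1.2,"z":0.3,"yaw":0,"gripper":1},{"x":-2.6,"y":1.2,"z":0.3,"yaw":0,"gripper":1},{"x":-2.6,"y":1.2,"z":0.3,"yaw":0,"gripper":1},{"x":-2.6,"y":1.2,"z":0.3,"yaw":0,"gripper":1},{"x":-2.6,"y":1.2,"z":0.3,"yaw":0,"gripper":1},{"x":-2.6,"y":1.2,"z":0.3,"yaw":0,"gripper":1},{"x":-2.6,"y":1.2,"z":0.3,"yaw":0,"gripper":1},{"x":-2.6,"y":1.2,"z":0.3,"yaw":0,"gripper":1},{"x":-1.3,"y":0.6,"z":0.2,"yaw":0,"gripper":1},{"x":0,"y":0,"z":0,"yaw":0,"gripper":1}]'
python3 go.py 441 -82 180 86.6
```

```text
time_s: 2.43
ee_pos: [313.4, 233.5, 213.4]
ee_rot: [-180.0, 0.0, 87.0]
force: [0.5, 0.0, -0.4]
gripper_width: 91.3
time_s: 3.43
ee_pos: [424.5, -46.3, 181.0]
ee_rot: [-180.0, 0.1, 86.7]
force: [-0.3, 0.7, 0.3]
gripper_width: 91.2
t 3.43 pos [424.5 -46.3 181. ] rot [-1.80e+02  1.00e-01  8.67e+01] F [-0.3  0.7  0.3] w 91.2
yaw units 0.03 shift cm now [-3.47  1.85  0.11] after turn [-3.46  1.86  0.1 ]
```

```bash
python3 -m inch '[{"x":-0.9,"y":0.5,"z":0,"yaw":0,"gripper":1},{"x":-1.3,"y":0.7,"z":0,"yaw":0,"gripper":1},{"x":-1.3,"y":0.66,"z":0.5,"yaw":0,"gripper":1},{"x":0,"y":0,"z":1.5,"yaw":0,"gripper":1},{"x":0,"y":0,"z":1,"yaw":0,"gripper":1},{"x":0,"y":0,"z":0,"yaw":0,"gripper":1}]'
python3 go.py 441 -82 75 86.6
cat > snap.py <<'E'
import sys,cv2,pickle
from workcell import cams
k=sys.argv[1]; L=[]
for n in("side","top"):
    f=cams.grab_frame(n); pickle.dump(f,open(f"{n}{k}.pkl","wb")); L.append(f["pixels"][:,:,::-1])
a=cv2.resize(L[0][70:320,90:400],None,fx=1.25,fy=1.25); b=cv2.resize(L[1][70:320,90:400],None,fx=1.25,fy=1.25)
cv2.imwrite(f"pics/s{k}.png",cv2.hconcat([a,b]))
E
python3 snap.py 1
```

```text
time_s: 3.93
ee_pos: [439.4, -79.1, 149.9]
ee_rot: [-179.7, -0.0, 87.0]
force: [0.3, 0.3, 0.8]
gripper_width: 91.4
t 3.93 pos [439.4 -79.1 149.9] rot [-179.7   -0.    87. ] F [0.3 0.3 0.8] w 91.4
yaw units 0.07 shift cm now [-0.29  0.21  7.49] after turn [-0.28  0.18  7.49]
```

View pics/s1.png

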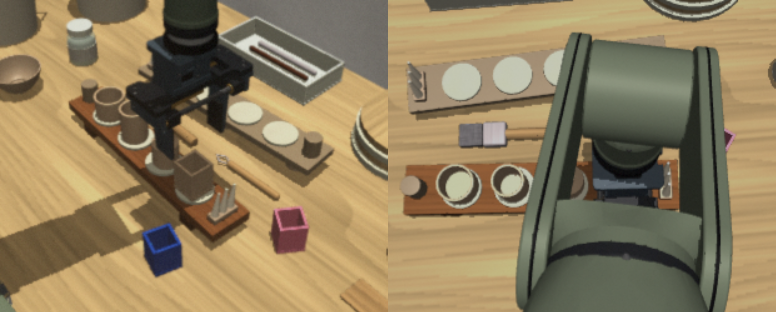

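The side view shows the finger tips at about s1 (166,150) and (238,110). I'll check those against the projection expected from the TCP.

```bash
python3 - <<'E'
from h import *
f=load("side",1)
P=[[439.4+s*52,-79.1-s*3,128] for s in(-1,1)]
print((w2p(f,P)-[90,70])*1.25)
P=[[441+s*23,-82,104] for s in(-1,1)]
print((w2p(f,P)-[90,70])*1.25)
cv2.imwrite("pics/s1c.png",cv2.resize(f["pixels"][120:250,180:300,::-1],None,fx=4,fy=4))
E
```

```text
[[164.36315364 165.16494557]
 [215.91502638 136.75963303]]
[[182.12452949 168.97468419]
 [203.39321186 155.51286861]]
```

View pics/s1c.png

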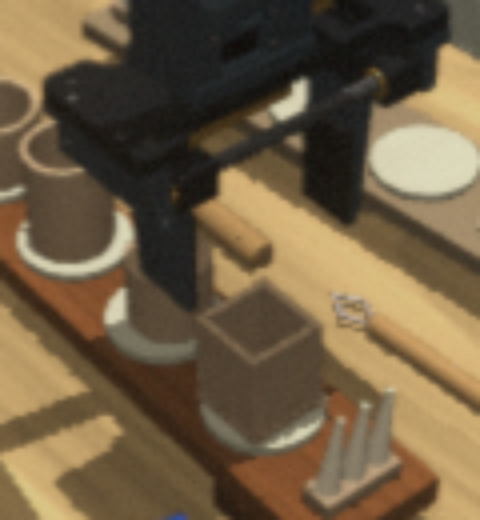

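```bash
python3 - <<'E'
from h import *
f=load("side",1)
R=cv2.Rodrigues(np.array(f["rvec"]))[0]; print("cam",-R.T@np.array(f["tvec"]).ravel())
for z in(128,145):
  for s in(-1,1):
    P=[[439.4+s*a,-79.1+b,z] for a in(45.5,59) for b in(-16,16)]
    print(z,s,((w2p(f,P)-[180,120])*4).round(0).tolist())
E
```

```text
cam [ -37.14967846 -609.90688845  776.47549348]
128 -1 [[202.0, 342.0], [159.0, 309.0], [181.0, 356.0], [137.0, 322.0]]
128 1 [[340.0, 256.0], [296.0, 225.0], [359.0, 244.0], [315.0, 214.0]]
145 -1 [[202.0, 316.0], [157.0, 283.0], [180.0, 330.0], [136.0, 296.0]]
145 1 [[340.0, 230.0], [296.0, 200.0], [360.0, 218.0], [315.0, 188.0]]
```

```bash
python3 -m inch '[{"x":-0.28,"y":0.18,"z":1,"yaw":0,"gripper":1},{"x":0,"y":0,"z":1.5,"yaw":0,"gripper":1},{"x":0,"y":0,"z":1.5,"yaw":0,"gripper":1},{"x":0,"y":0,"z":1,"yaw":0,"gripper":1},{"x":0,"y":0,"z":0,"yaw":0,"gripper":1},{"x":0,"y":0,"z":0,"yaw":0,"gripper":1}]'
python3 snap.py 2; python3 - <<'E'
from h import *
from workcell import telemetry
p=telemetry.state()["ee_pos"];print(p)
f=load("side",2)
im=cv2.resize(f["pixels"][120:250,180:300,::-1],None,fx=4.5,fy=4.5,interpolation=cv2.INTER_CUBIC)
for s in(-1,1):
    P=[[p[0]+s*a,p[1]+b,p[2]-22] for a,b in((45.5,-16),(45.5,16),(59,16),(59,-16))]
    cv2.polylines(im,[((w2p(f,P)-[180,120])*4.5).astype(int)],True,(0,255,0))
cv2.imwrite("pics/s2c.png",im)
E
```

```text
time_s: 4.53
ee_pos: [442.9, -82.4, 101.4]
ee_rot: [-180.0, -0.0, 86.9]
force: [-0.0, -0.1, 0.7]
gripper_width: 91.0
[443.6567794  -82.57323091 102.25607394]
```

View pics/s2c.png

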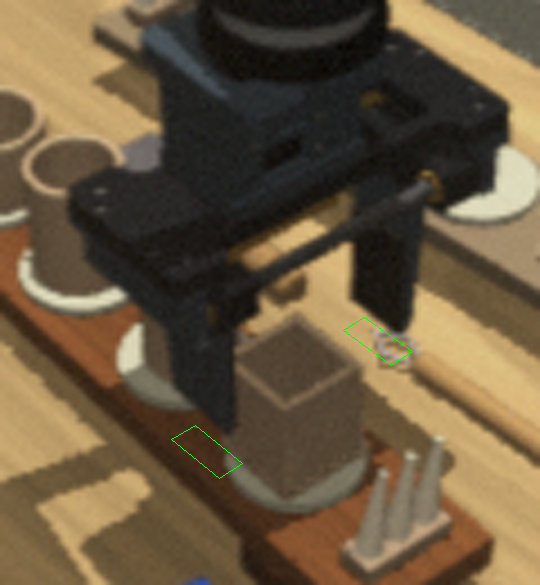

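```bash
python3 - <<'E'
from h import *
p=np.array([443,-82.5,102])
f=load("side",2)
im=cv2.resize(f["pixels"][100:250,180:310,::-1],None,fx=4,fy=4,interpolation=cv2.INTER_CUBIC)
def dr(L,c):
    cv2.polylines(im,[((w2p(f,L)-[180,100])*4).astype(int)],True,c)
dr([p+[a,b,57] for a,b in((-89,-38),(-89,38),(89,38),(89,-38))],(0,255,0))
for s in(-1,1): dr([p+[s*a,b,-22+18] for a,b in((45.5,-16),(45.5,16),(59,16),(59,-16))],(0,0,255))
for s in(-1,1): dr([p+[s*a+12,b+12,-22] for a,b in((45.5,-16),(45.5,16),(59,16),(59,-16))],(255,255,0))
cv2.imwrite("pics/s2d.png",im)
E
```

```text
(no output)
```

View pics/s2d.png

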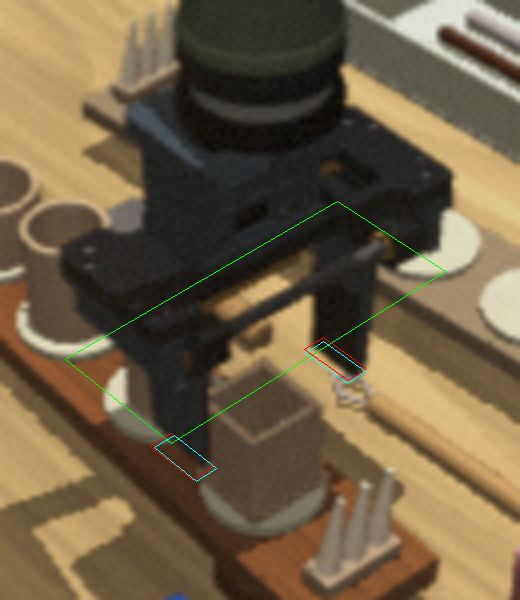

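The body and finger corners agree horizontally with the projection, but the tips appear about 18 mm higher than predicted. The same offset applies at pick and place, so it cancels. I'll descend to the grasp height and look again.

```bash
python3 -m inch '[{"x":0,"y":-0.15,"z":0.9,"yaw":0,"gripper":1},{"x":0,"y":0,"z":0.9,"yaw":0,"gripper":1},{"x":0,"y":0,"z":0.7,"yaw":0,"gripper":1},{"x":0,"y":0,"z":0,"yaw":0,"gripper":1},{"x":0,"y":0,"z":0,"yaw":0,"gripper":1}]' 
python3 snap.py 3; python3 - <<'E'
from h import *
f=load("side",3)
cv2.imwrite("pics/s3c.png",cv2.resize(f["pixels"][120:260,170:310,::-1],None,fx=4,fy=4,interpolation=cv2.INTER_CUBIC))
E
```

```text
time_s: 5.05
ee_pos: [440.9, -82.3, 75.9]
ee_rot: [-179.9, -0.0, 86.9]
force: [0.3, -0.7, 0.2]
gripper_width: 91.1
```

View pics/s3c.png

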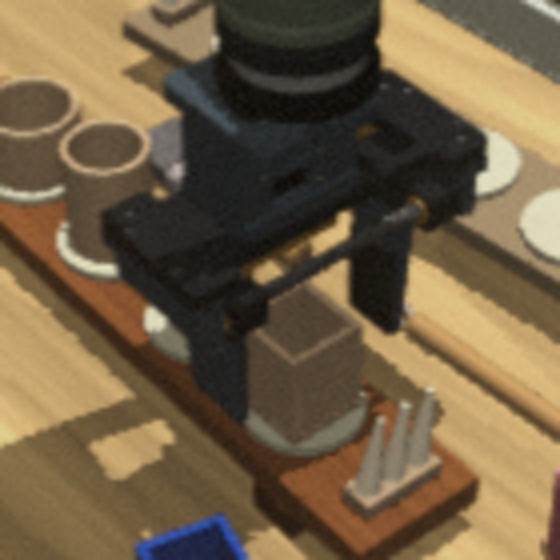

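The open fingers straddle the planter cleanly, with the tips near (240,425) just outside the board's edge, and the neighbours are clear. I'll close at 12 N.

```bash
python3 -m inch '[{"x":0,"y":0,"z":0,"yaw":0,"gripper":-1},{"x":0,"y":0,"z":0,"yaw":0,"gripper":-1},{"x":0,"y":0,"z":0,"yaw":0,"gripper":-1},{"x":0,"y":0,"z":0,"yaw":0,"gripper":-1},{"x":0,"y":0,"z":0,"yaw":0,"gripper":-1},{"x":0,"y":0,"z":0,"yaw":0,"gripper":-1}]' 12
python3 -m inch '[{"x":0,"y":0,"z":0,"yaw":0,"gripper":-1},{"x":0,"y":0,"z":0,"yaw":0,"gripper":-1},{"x":0,"y":0,"z":0,"yaw":0,"gripper":-1},{"x":0,"y":0,"z":0,"yaw":0,"gripper":-1},{"x":0,"y":0,"z":0,"yaw":0,"gripper":-1},{"x":0,"y":0,"z":0,"yaw":0,"gripper":-1}]' 12
```

```text
time_s: 5.65
ee_pos: [441.5, -82.4, 76.6]
ee_rot: [180.0, -0.0, 86.9]
force: [-0.2, 0.1, -0.5]
gripper_width: 54.2
time_s: 6.15
ee_pos: [441.3, -82.3, 76.5]
ee_rot: [-180.0, -0.0, 86.9]
force: [-1.0, 0.5, 1.3]
gripper_width: 45.9
```

```bash
python3 -m inch '[{"x":0,"y":0,"z":-0.3,"yaw":0,"gripper":-1},{"x":0,"y":0,"z":-0.7,"yaw":0,"gripper":-1},{"x":0,"y":0,"z":-1.2,"yaw":0,"gripper":-1},{"x":0,"y":0,"z":-1.5,"yaw":0,"gripper":-1},{"x":0,"y":0,"z":-1.5,"yaw":0,"gripper":-1},{"x":0,"y":0,"z":-1.5,"yaw":0,"gripper":-1},{"x":0,"y":0,"z":-1.5,"yaw":0,"gripper":-1},{"x":0,"y":0,"z":-1.2,"yaw":0,"gripper":-1},{"x":0,"y":0,"z":-0.7,"yaw":0,"gripper":-1},{"x":0,"y":0,"z":-0.3,"yaw":-0.3,"gripper":-1},{"x":0,"y":0,"z":0,"yaw":-0.32,"gripper":-1},{"x":0,"y":0,"z":0,"yaw":0,"gripper":-1}]'; python3 go.py 635.7 165.2 130 90
```

```text
time_s: 7.15
ee_pos: [441.4, -82.4, 180.8]
ee_rot: [180.0, 0.0, 90.0]
force: [-0.1, 0.5, -0.5]
gripper_width: 46.2
t 7.15 pos [441.4 -82.4 180.8] rot [180.   0.  90.] F [-0.1  0.5 -0.5] w 46.2
yaw units 0.0 shift cm now [24.76 19.43  5.09] after turn [24.76 19.43  5.08]
```

```bash
python3 -m inch '[{"x":0.5,"y":0.39,"z":0,"yaw":0,"gripper":-1},{"x":1,"y":0.79,"z":0,"yaw":0,"gripper":-1},{"x":1.4,"y":1.1,"z":0,"yaw":0,"gripper":-1},{"x":1.4,"y":1.1,"z":0,"yaw":0,"gripper":-1},{"x":1.4,"y":1.1,"z":0,"yaw":0,"gripper":-1},{"x":1.4,"y":1.1,"z":0,"yaw":0,"gripper":-1},{"x":1.4,"y":1.1,"z":0,"yaw":0,"gripper":-1},{"x":1.4,"y":1.1,"z":0,"yaw":0,"gripper":-1},{"x":1.4,"y":1.1,"z":0,"yaw":0,"gripper":-1},{"x":1.4,"y":1.1,"z":0,"yaw":0,"gripper":-1},{"x":1.4,"y":1.1,"z":0,"yaw":0,"gripper":-1},{"x":1.4,"y":1.1,"z":0,"yaw":0,"gripper":-1}]'
python3 -m inch '[{"x":1.4,"y":1.1,"z":0,"yaw":0,"gripper":-1},{"x":1.4,"y":1.1,"z":0,"yaw":0,"gripper":-1},{"x":1.4,"y":1.1,"z":0,"yaw":0,"gripper":-1},{"x":1.4,"y":1.1,"z":0,"yaw":0,"gripper":-1},{"x":1.4,"y":1.1,"z":0,"yaw":0,"gripper":-1},{"x":1.2,"y":0.95,"z":0,"yaw":0,"gripper":-1},{"x":0.7,"y":0.55,"z":0,"yaw":0,"gripper":-1},{"x":0.36,"y":0.25,"z":0,"yaw":0,"gripper":-1},{"x":0,"y":0,"z":0,"yaw":0,"gripper":-1},{"x":0,"y":0,"z":0,"yaw":0,"gripper":-1}]'
python3 go.py 635.7 165.2 110 90; python3 snap.py 4;python3 - <<'E'
from h import *
f=load("side",4)
cv2.imwrite("pics/s4c.png",cv2.resize(f["pixels"][50:200,150:330,::-1],None,fx=4,fy=4,interpolation=cv2.INTER_CUBIC))
E
```

```text
time_s: 8.15
ee_pos: [564.1, 74.6, 180.0]
ee_rot: [-180.0, -0.0, 90.0]
force: [-0.1, 0.2, -0.6]
gripper_width: 45.9
time_s: 8.98
ee_pos: [635.4, 165.1, 180.2]
ee_rot: [-179.9, 0.0, 90.0]
force: [-0.3, -0.6, -2.2]
gripper_width: 45.9
t 8.98 pos [635.4 165.1 180.2] rot [-179.9    0.    90. ] F [-0.3 -0.6 -2.2] w 45.9
yaw units -0.0 shift cm now [0.01 0.04 7.02] after turn [0.01 0.03 7.02]
```

View pics/s4c.png

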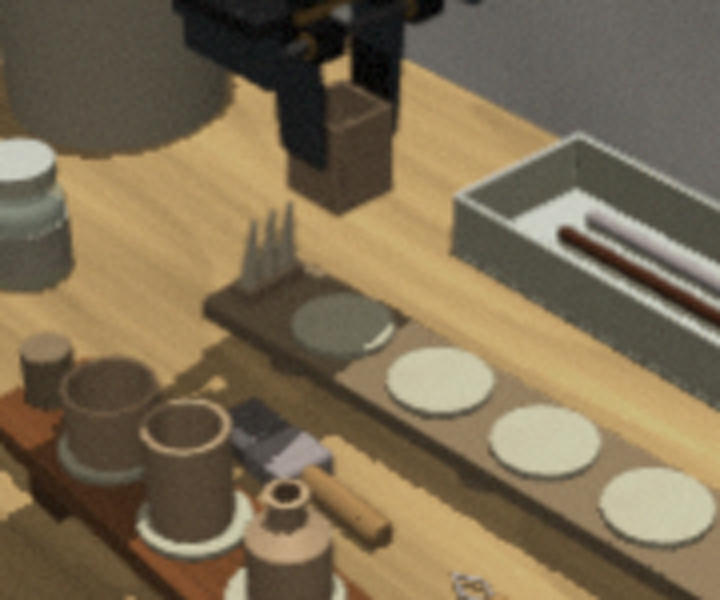

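The planter hangs upright above disc 1 with a firm 46 mm grip. Now lowering.

```bash
python3 -m inch '[{"x":0,"y":0.03,"z":0.5,"yaw":0,"gripper":-1},{"x":0,"y":0,"z":1.2,"yaw":0,"gripper":-1},{"x":0,"y":0,"z":1.5,"yaw":0,"gripper":-1},{"x":0,"y":0,"z":1.5,"yaw":0,"gripper":-1},{"x":0,"y":0,"z":1.5,"yaw":0,"gripper":-1},{"x":0,"y":0,"z":1.4,"yaw":0,"gripper":-1},{"x":0,"y":0,"z":1,"yaw":0,"gripper":-1},{"x":0,"y":0,"z":0.6,"yaw":0,"gripper":-1},{"x":0,"y":0,"z":0.3,"yaw":0,"gripper":-1},{"x":0,"y":0,"z":0.1,"yaw":0,"gripper":-1},{"x":0,"y":0,"z":0,"yaw":0,"gripper":-1},{"x":0,"y":0,"z":0,"yaw":0,"gripper":-1}]'
python3 -m inch '[{"x":0,"y":0,"z":0.1,"yaw":0,"gripper":-1},{"x":0,"y":0,"z":0.1,"yaw":0,"gripper":-1},{"x":0,"y":0,"z":0,"yaw":0,"gripper":-1}]'
```

```text
time_s: 10.08
ee_pos: [636.7, 165.3, 85.4]
ee_rot: [179.9, -0.0, 90.0]
force: [0.4, 0.7, -1.0]
gripper_width: 45.8
time_s: 10.33
ee_pos: [636.2, 165.2, 82.7]
ee_rot: [180.0, -0.0, 90.0]
force: [-0.5, -0.5, -2.4]
gripper_width: 46.1
```

```bash
python3 -m inch '[{"x":0,"y":0,"z":0.1,"yaw":0,"gripper":-1},{"x":0,"y":0,"z":0.06,"yaw":0,"gripper":-1},{"x":0,"y":0,"z":0,"yaw":0,"gripper":-1},{"x":0,"y":0,"z":0,"yaw":0,"gripper":-1}]'; python3 go.py 0 0 0 90
```

```text
time_s: 10.67
ee_pos: [636.3, 165.2, 81.6]
ee_rot: [180.0, -0.0, 90.0]
force: [-0.2, -0.4, 3.3]
gripper_width: 45.9
t 10.67 pos [636.3 165.2  81.6] rot [180.  -0.  90.] F [-0.2 -0.4  3.3] w 45.9
yaw units -0.0 shift cm now [-16.55 -63.63   8.1 ] after turn [-16.52 -63.63   8.16]
```

Contact: Fz rose from −2.4 to +3.3 N. I'll release and rise.

```bash
python3 -m inch '[{"x":0,"y":0,"z":0,"yaw":0,"gripper":-0.02},{"x":0,"y":0,"z":0,"yaw":0,"gripper":0.2},{"x":0,"y":0,"z":0,"yaw":0,"gripper":0.5},{"x":0,"y":0,"z":0,"yaw":0,"gripper":1},{"x":0,"y":0,"z":0,"yaw":0,"gripper":1},{"x":0,"y":0,"z":0,"yaw":0,"gripper":1},{"x":0,"y":0,"z":0,"yaw":0,"gripper":1},{"x":0,"y":0,"z":0,"yaw":0,"gripper":1}]'
python3 -m inch '[{"x":0,"y":0,"z":-0.3,"yaw":0,"gripper":1},{"x":0,"y":0,"z":-0.7,"yaw":0,"gripper":1},{"x":0,"y":0,"z":-1.2,"yaw":0,"gripper":1},{"x":0,"y":0,"z":-1.5,"yaw":0,"gripper":1},{"x":0,"y":0,"z":-1.5,"yaw":0,"gripper":1},{"x":0,"y":0,"z":-1.5,"yaw":0,"gripper":1},{"x":0,"y":0,"z":-1.5,"yaw":0,"gripper":1},{"x":0,"y":0,"z":-1.2,"yaw":0,"gripper":1},{"x":0,"y":0,"z":-0.6,"yaw":0,"gripper":1},{"x":0,"y":0,"z":0,"yaw":0,"gripper":1}]'
python3 go.py 448.9 -2.8 180 90
```

```text
time_s: 11.33
ee_pos: [636.1, 165.1, 80.8]
ee_rot: [-180.0, -0.0, 90.0]
force: [-0.2, 0.2, 0.5]
gripper_width: 89.7
time_s: 12.17
ee_pos: [637.2, 165.4, 183.8]
ee_rot: [179.7, -0.1, 90.0]
force: [0.3, -0.1, 0.1]
gripper_width: 91.1
t 12.17 pos [637.2 165.4 183.8] rot [ 1.797e+02 -1.000e-01  9.000e+01] F [ 0.3 -0.1  0.1] w 91.1
yaw units -0.01 shift cm now [-16.83 -18.82   0.27] after turn [-16.82 -18.83   0.38]
```

```bash
python3 -m inch '[{"x":-0.7,"y":-0.8,"z":0,"yaw":0,"gripper":1},{"x":-1.55,"y":-1.73,"z":0,"yaw":0,"gripper":1},{"x":-1.55,"y":-1.73,"z":0,"yaw":0,"gripper":1},{"x":-1.55,"y":-1.73,"z":0,"yaw":0,"gripper":1},{"x":-1.55,"y":-1.73,"z":0,"yaw":0,"gripper":1},{"x":-1.55,"y":-1.73,"z":0,"yaw":0,"gripper":1},{"x":-1.55,"y":-1.73,"z":0,"yaw":0,"gripper":1},{"x":-1.55,"y":-1.73,"z":0,"yaw":0,"gripper":1},{"x":-1.55,"y":-1.73,"z":0,"yaw":0,"gripper":1},{"x":-1.55,"y":-1.73,"z":0,"yaw":0,"gripper":1},{"x":-1.55,"y":-1.73,"z":0,"yaw":0,"gripper":1},{"x":-0.6,"y":-0.7,"z":0,"yaw":0,"gripper":1}]'
python3 -m inch '[{"x":0,"y":0,"z":0,"yaw":0,"gripper":1},{"x":0,"y":0,"z":0,"yaw":0,"gripper":1}]'
python3 go.py 448.9 -2.8 75 90; python3 snap.py 5; python3 - <<'E'
from h import *
f=load("side",5); im=f["pixels"][:,:,::-1]
cv2.imwrite("pics/s5c.png",cv2.hconcat([cv2.resize(im[60:200,170:310],None,fx=2.8,fy=2.8,interpolation=cv2.INTER_CUBIC),cv2.resize(load("top",5)["pixels"][90:230,90:230,::-1],None,fx=2.8,fy=2.8,interpolation=cv2.INTER_CUBIC)]))
E
```

```text
time_s: 13.17
ee_pos: [445.3, -4.0, 180.5]
ee_rot: [-179.8, 0.0, 89.9]
force: [0.3, -0.8, -0.4]
gripper_width: 91.1
time_s: 13.33
ee_pos: [448.6, -2.6, 181.1]
ee_rot: [179.9, -0.0, 89.9]
force: [-0.5, 0.5, -0.5]
gripper_width: 91.2
t 13.33 pos [448.6  -2.6 181.1] rot [179.9  -0.   89.9] F [-0.5  0.5 -0.5] w 91.2
yaw units -0.02 shift cm now [-0.02  0.02 10.61] after turn [-0.02  0.03 10.61]
```

View pics/s5c.png

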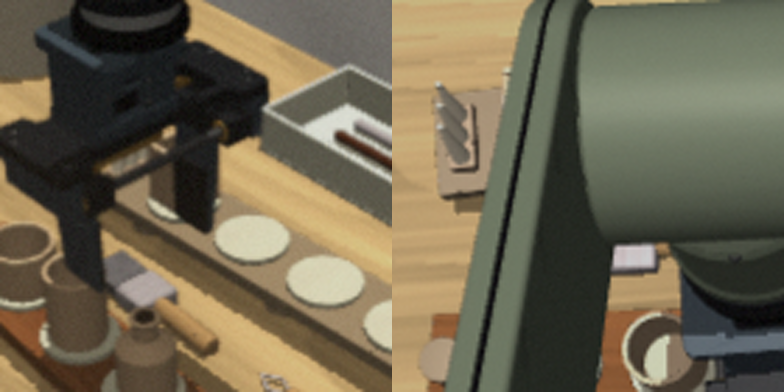

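Planter is standing on disc 1, seen behind the fingers. The jaws are 60 mm above the vase's row position. Now descending on the vase.

```bash
python3 -m inch '[{"x":0,"y":0,"z":0.6,"yaw":0,"gripper":1},{"x":0,"y":0,"z":1.5,"yaw":0,"gripper":1},{"x":0,"y":0,"z":1.5,"yaw":0,"gripper":1},{"x":0,"y":0,"z":1.5,"yaw":0,"gripper":1},{"x":0,"y":0,"z":1.5,"yaw":0,"gripper":1},{"x":0,"y":0,"z":1.5,"yaw":0,"gripper":1},{"x":0,"y":0,"z":1.3,"yaw":0,"gripper":1},{"x":0,"y":0,"z":0.9,"yaw":0,"gripper":1},{"x":0,"y":0,"z":0.4,"yaw":0,"gripper":1},{"x":0,"y":0,"z":0,"yaw":0,"gripper":1},{"x":0,"y":0,"z":0,"yaw":0,"gripper":1}]'
python3 -m inch '[{"x":0,"y":0,"z":0,"yaw":0,"gripper":-1},{"x":0,"y":0,"z":0,"yaw":0,"gripper":-1},{"x":0,"y":0,"z":0,"yaw":0,"gripper":-1},{"x":0,"y":0,"z":0,"yaw":0,"gripper":-1},{"x":0,"y":0,"z":0,"yaw":0,"gripper":-1},{"x":0,"y":0,"z":0,"yaw":0,"gripper":-1},{"x":0,"y":0,"z":0,"yaw":0,"gripper":-1},{"x":0,"y":0,"z":0,"yaw":0,"gripper":-1},{"x":0,"y":0,"z":0,"yaw":0,"gripper":-1},{"x":0,"y":0,"z":0,"yaw":0,"gripper":-1},{"x":0,"y":0,"z":0,"yaw":0,"gripper":-1},{"x":0,"y":0,"z":0,"yaw":0,"gripper":-1}]' 12
```

```text
time_s: 14.35
ee_pos: [448.5, -2.6, 74.0]
ee_rot: [180.0, -0.0, 90.0]
force: [0.6, 0.4, -0.9]
gripper_width: 91.1
time_s: 15.35
ee_pos: [448.2, -2.8, 74.0]
ee_rot: [180.0, -0.0, 90.0]
force: [0.1, 0.9, 1.8]
gripper_width: 47.5
```

```bash
python3 -m inch '[{"x":0,"y":0,"z":-0.3,"yaw":0,"gripper":-1},{"x":0,"y":0,"z":-0.7,"yaw":0,"gripper":-1},{"x":0,"y":0,"z":-1.2,"yaw":0,"gripper":-1},{"x":0,"y":0,"z":-1.5,"yaw":0,"gripper":-1},{"x":0,"y":0,"z":-1.5,"yaw":0,"gripper":-1},{"x":0,"y":0,"z":-1.5,"yaw":0,"gripper":-1},{"x":0,"y":0,"z":-1.5,"yaw":0,"gripper":-1},{"x":0,"y":0,"z":-1.2,"yaw":0,"gripper":-1},{"x":0,"y":0,"z":-0.7,"yaw":0,"gripper":-1},{"x":0,"y":0,"z":-0.3,"yaw":0,"gripper":-1},{"x":0,"y":0,"z":0,"yaw":0,"gripper":-1}]'
python3 -m inch '[{"x":0.2,"y":0.5,"z":0,"yaw":0,"gripper":-1},{"x":0.4,"y":1,"z":0,"yaw":0,"gripper":-1},{"x":0.6,"y":1.4,"z":0,"yaw":0,"gripper":-1},{"x":0.6,"y":1.4,"z":0,"yaw":0,"gripper":-1},{"x":0.6,"y":1.4,"z":0,"yaw":0,"gripper":-1},{"x":0.6,"y":1.4,"z":0,"yaw":0,"gripper":-1},{"x":0.6,"y":1.4,"z":0,"yaw":0,"gripper":-1},{"x":0.6,"y":1.4,"z":0,"yaw":0,"gripper":-1},{"x":0.6,"y":1.4,"z":0,"yaw":0,"gripper":-1},{"x":0.6,"y":1.4,"z":0,"yaw":0,"gripper":-1},{"x":0.6,"y":1.4,"z":0,"yaw":0,"gripper":-1},{"x":0.6,"y":1.4,"z":0,"yaw":0,"gripper":-1}]'
python3 -m inch '[{"x":0.6,"y":1.4,"z":0,"yaw":0,"gripper":-1},{"x":0.6,"y":1.2,"z":0,"yaw":0,"gripper":-1},{"x":0.3,"y":0.7,"z":0,"yaw":0,"gripper":-1},{"x":0.17,"y":0.38,"z":0,"yaw":0,"gripper":-1},{"x":0,"y":0,"z":0,"yaw":0,"gripper":-1},{"x":0,"y":0,"z":0,"yaw":0,"gripper":-1}]'
python3 go.py 640.3 79.9 79 90
```

```text
time_s: 16.27
ee_pos: [448.2, -2.8, 178.4]
ee_rot: [179.9, -0.0, 90.0]
force: [-0.3, 0.7, -1.8]
gripper_width: 47.5
time_s: 17.27
ee_pos: [604.3, 64.0, 176.5]
ee_rot: [-179.9, -0.0, 90.0]
force: [0.6, 0.4, -2.0]
gripper_width: 47.4
time_s: 17.77
ee_pos: [639.5, 79.8, 177.3]
ee_rot: [-179.9, 0.0, 90.0]
force: [0.0, -0.2, -1.1]
gripper_width: 47.7
t 17.77 pos [639.5  79.8 177.3] rot [-179.9    0.    90. ] F [ 0.  -0.2 -1.1] w 47.7
yaw units -0.0 shift cm now [0.01 0.1  9.83] after turn [0.01 0.08 9.83]
```

```bash
python3 -m inch '[{"x":0,"y":0.07,"z":0.5,"yaw":0,"gripper":-1},{"x":0,"y":0,"z":1.2,"yaw":0,"gripper":-1},{"x":0,"y":0,"z":1.5,"yaw":0,"gripper":-1},{"x":0,"y":0,"z":1.5,"yaw":0,"gripper":-1},{"x":0,"y":0,"z":1.5,"yaw":0,"gripper":-1},{"x":0,"y":0,"z":1.4,"yaw":0,"gripper":-1},{"x":0,"y":0,"z":1,"yaw":0,"gripper":-1},{"x":0,"y":0,"z":0.6,"yaw":0,"gripper":-1},{"x":0,"y":0,"z":0.25,"yaw":0,"gripper":-1},{"x":0,"y":0,"z":0.1,"yaw":0,"gripper":-1},{"x":0,"y":0,"z":0,"yaw":0,"gripper":-1},{"x":0,"y":0,"z":0,"yaw":0,"gripper":-1}]'
python3 -m inch '[{"x":0,"y":0,"z":0.1,"yaw":0,"gripper":-1},{"x":0,"y":0,"z":0.08,"yaw":0,"gripper":-1},{"x":0,"y":0,"z":0,"yaw":0,"gripper":-1},{"x":0,"y":0,"z":0,"yaw":0,"gripper":-1}]'
```

```text
time_s: 18.77
ee_pos: [641.1, 79.9, 83.3]
ee_rot: [179.9, -0.0, 90.0]
force: [0.3, -0.8, -1.1]
gripper_width: 47.2
time_s: 19.1
ee_pos: [640.6, 79.9, 80.8]
ee_rot: [180.0, -0.0, 90.0]
force: [0.2, -0.2, -1.5]
gripper_width: 47.4
```

```bash
python3 -m inch '[{"x":0,"y":0,"z":0.1,"yaw":0,"gripper":-1},{"x":0,"y":0,"z":0.1,"yaw":0,"gripper":-1},{"x":0,"y":0,"z":0.06,"yaw":0,"gripper":-1},{"x":0,"y":0,"z":0,"yaw":0,"gripper":-1},{"x":0,"y":0,"z":0,"yaw":0,"gripper":-1}]'
```

```text
time_s: 19.52
ee_pos: [640.8, 79.8, 79.0]
ee_rot: [180.0, -0.0, 90.0]
force: [-2.4, -0.1, 6.1]
gripper_width: 47.8
```

Contact is 6 N. Releasing, rising, and going to the beaker (450.6, 84.5).

```bash
python3 -m inch '[{"x":0,"y":0,"z":-0.05,"yaw":0,"gripper":0.02},{"x":0,"y":0,"z":0,"yaw":0,"gripper":0.2},{"x":0,"y":0,"z":0,"yaw":0,"gripper":0.5},{"x":0,"y":0,"z":0,"yaw":0,"gripper":1},{"x":0,"y":0,"z":0,"yaw":0,"gripper":1},{"x":0,"y":0,"z":0,"yaw":0,"gripper":1},{"x":0,"y":0,"z":0,"yaw":0,"gripper":1},{"x":0,"y":0,"z":0,"yaw":0,"gripper":1}]'
python3 -m inch '[{"x":0,"y":0,"z":-0.3,"yaw":0,"gripper":1},{"x":0,"y":0,"z":-0.7,"yaw":0,"gripper":1},{"x":0,"y":0,"z":-1.2,"yaw":0,"gripper":1},{"x":0,"y":0,"z":-1.5,"yaw":0,"gripper":1},{"x":0,"y":0,"z":-1.5,"yaw":0,"gripper":1},{"x":0,"y":0,"z":-1.5,"yaw":0,"gripper":1},{"x":0,"y":0,"z":-1.5,"yaw":0,"gripper":1},{"x":0,"y":0,"z":-1.2,"yaw":0,"gripper":1},{"x":0,"y":0,"z":-0.6,"yaw":0,"gripper":1},{"x":0,"y":0,"z":0,"yaw":0,"gripper":1}]'
python3 go.py 450.6 84.5 180 90
```

```text
time_s: 20.18
ee_pos: [640.6, 79.8, 78.4]
ee_rot: [-180.0, -0.0, 90.0]
force: [0.4, -0.9, 0.3]
gripper_width: 89.9
time_s: 21.02
ee_pos: [641.7, 80.0, 181.3]
ee_rot: [179.7, -0.0, 90.0]
force: [0.5, -0.2, -0.8]
gripper_width: 91.3
t 21.02 pos [641.7  80.  181.3] rot [179.7  -0.   90. ] F [ 0.5 -0.2 -0.8] w 91.3
yaw units -0.01 shift cm now [  0.44 -19.11   0.04] after turn [  0.45 -19.11   0.13]
```

```bash
python3 -m inch '[{"x":0,"y":-0.8,"z":0,"yaw":0,"gripper":1},{"x":0.05,"y":-1.75,"z":0,"yaw":0,"gripper":1},{"x":0.05,"y":-1.75,"z":0,"yaw":0,"gripper":1},{"x":0.05,"y":-1.75,"z":0,"yaw":0,"gripper":1},{"x":0.05,"y":-1.75,"z":0,"yaw":0,"gripper":1},{"x":0.05,"y":-1.75,"z":0,"yaw":0,"gripper":1},{"x":0.05,"y":-1.75,"z":0,"yaw":0,"gripper":1},{"x":0.05,"y":-1.75,"z":0,"yaw":0,"gripper":1},{"x":0.05,"y":-1.75,"z":0,"yaw":0,"gripper":1},{"x":0.05,"y":-1.75,"z":0,"yaw":0,"gripper":1},{"x":0,"y":-1.75,"z":0,"yaw":0,"gripper":1},{"x":0,"y":-0.75,"z":0,"yaw":0,"gripper":1}]'
python3 -m inch '[{"x":0,"y":0,"z":0,"yaw":0,"gripper":1},{"x":0,"y":0,"z":0,"yaw":0,"gripper":1}]'
python3 go.py 450.6 84.5 74 90
```

```text
time_s: 22.02
ee_pos: [446.5, 84.2, 177.6]
ee_rot: [-179.8, 0.0, 90.0]
force: [0.7, 0.6, -0.0]
gripper_width: 91.1
time_s: 22.18
ee_pos: [450.2, 84.4, 178.4]
ee_rot: [180.0, -0.0, 90.0]
force: [1.0, -0.9, -0.3]
gripper_width: 91.1
t 22.18 pos [450.2  84.4 178.4] rot [180.  -0.  90.] F [ 1.  -0.9 -0.3] w 91.1
yaw units -0.0 shift cm now [1.000e-02 4.000e-02 1.044e+01] after turn [1.000e-02 4.000e-02 1.044e+01]
```

```bash
python3 -m inch '[{"x":0,"y":0.04,"z":0.6,"yaw":0,"gripper":1},{"x":0,"y":0,"z":1.5,"yaw":0,"gripper":1},{"x":0,"y":0,"z":1.5,"yaw":0,"gripper":1},{"x":0,"y":0,"z":1.5,"yaw":0,"gripper":1},{"x":0,"y":0,"z":1.5,"yaw":0,"gripper":1},{"x":0,"y":0,"z":1.5,"yaw":0,"gripper":1},{"x":0,"y":0,"z":1.2,"yaw":0,"gripper":1},{"x":0,"y":0,"z":0.7,"yaw":0,"gripper":1},{"x":0,"y":0,"z":0.4,"yaw":0,"gripper":1},{"x":0,"y":0,"z":0,"yaw":0,"gripper":1},{"x":0,"y":0,"z":0,"yaw":0,"gripper":1}]'
python3 -m inch '[{"x":0,"y":0,"z":0,"yaw":0,"gripper":-1},{"x":0,"y":0,"z":0,"yaw":0,"gripper":-1},{"x":0,"y":0,"z":0,"yaw":0,"gripper":-1},{"x":0,"y":0,"z":0,"yaw":0,"gripper":-1},{"x":0,"y":0,"z":0,"yaw":0,"gripper":-1},{"x":0,"y":0,"z":0,"yaw":0,"gripper":-1},{"x":0,"y":0,"z":0,"yaw":0,"gripper":-1},{"x":0,"y":0,"z":0,"yaw":0,"gripper":-1},{"x":0,"y":0,"z":0,"yaw":0,"gripper":-1},{"x":0,"y":0,"z":0,"yaw":0,"gripper":-1},{"x":0,"y":0,"z":0,"yaw":0,"gripper":-1},{"x":0,"y":0,"z":0,"yaw":0,"gripper":-1}]' 12
```

```text
time_s: 23.1
ee_pos: [451.1, 84.5, 74.6]
ee_rot: [180.0, -0.0, 90.0]
force: [-0.0, -0.6, -0.3]
gripper_width: 91.0
time_s: 24.1
ee_pos: [450.6, 84.4, 74.6]
ee_rot: [180.0, -0.0, 90.0]
force: [0.9, -0.4, 1.7]
gripper_width: 50.3
```

```bash
python3 -m inch '[{"x":0,"y":0,"z":-0.3,"yaw":0,"gripper":-1},{"x":0,"y":0,"z":-0.7,"yaw":0,"gripper":-1},{"x":0,"y":0,"z":-1.2,"yaw":0,"gripper":-1},{"x":0,"y":0,"z":-1.5,"yaw":0,"gripper":-1},{"x":0,"y":0,"z":-1.5,"yaw":0,"gripper":-1},{"x":0,"y":0,"z":-1.5,"yaw":0,"gripper":-1},{"x":0,"y":0,"z":-1.5,"yaw":0,"gripper":-1},{"x":0,"y":0,"z":-1.2,"yaw":0,"gripper":-1},{"x":0,"y":0,"z":-0.7,"yaw":0,"gripper":-1},{"x":0,"y":0,"z":-0.3,"yaw":0,"gripper":-1},{"x":0,"y":0,"z":0,"yaw":0,"gripper":-1}]'
python3 -m inch '[{"x":-0.2,"y":0.5,"z":0,"yaw":0,"gripper":-1},{"x":-0.4,"y":1,"z":0,"yaw":0,"gripper":-1},{"x":-0.65,"y":1.4,"z":0,"yaw":0,"gripper":-1},{"x":-0.65,"y":1.4,"z":0,"yaw":0,"gripper":-1},{"x":-0.65,"y":1.4,"z":0,"yaw":0,"gripper":-1},{"x":-0.65,"y":1.4,"z":0,"yaw":0,"gripper":-1},{"x":-0.65,"y":1.4,"z":0,"yaw":0,"gripper":-1},{"x":-0.65,"y":1.4,"z":0,"yaw":0,"gripper":-1},{"x":-0.65,"y":1.4,"z":0,"yaw":0,"gripper":-1},{"x":-0.65,"y":1.4,"z":0,"yaw":0,"gripper":-1},{"x":-0.65,"y":1.4,"z":0,"yaw":0,"gripper":-1},{"x":-0.65,"y":1.4,"z":0,"yaw":0,"gripper":-1}]'
python3 -m inch '[{"x":-0.65,"y":1.4,"z":0,"yaw":0,"gripper":-1},{"x":-0.6,"y":1.3,"z":0,"yaw":0,"gripper":-1},{"x":-0.4,"y":0.8,"z":0,"yaw":0,"gripper":-1},{"x":-0.19,"y":0.45,"z":0,"yaw":0,"gripper":-1},{"x":0,"y":0,"z":0,"yaw":0,"gripper":-1},{"x":0,"y":0,"z":0,"yaw":0,"gripper":-1}]'
python3 go.py 645.2 -5 79.6 90
```

```text
time_s: 25.02
ee_pos: [450.6, 84.4, 179.0]
ee_rot: [180.0, -0.0, 90.0]
force: [-0.3, -0.2, -2.3]
gripper_width: 50.5
time_s: 26.02
ee_pos: [606.6, 12.3, 177.2]
ee_rot: [-179.9, 0.0, 90.0]
force: [-1.6, 0.8, -1.3]
gripper_width: 50.0
time_s: 26.52
ee_pos: [644.6, -5.1, 177.9]
ee_rot: [-179.9, -0.0, 90.0]
force: [-0.3, -0.3, -0.7]
gripper_width: 50.1
t 26.52 pos [644.6  -5.1 177.9] rot [-179.9   -0.    90. ] F [-0.3 -0.3 -0.7] w 50.1
yaw units -0.01 shift cm now [0.01 0.08 9.83] after turn [0.01 0.06 9.83]
```

```bash
python3 -m inch '[{"x":0,"y":0.03,"z":0.5,"yaw":0,"gripper":-1},{"x":0,"y":0,"z":1.2,"yaw":0,"gripper":-1},{"x":0,"y":0,"z":1.5,"yaw":0,"gripper":-1},{"x":0,"y":0,"z":1.5,"yaw":0,"gripper":-1},{"x":0,"y":0,"z":1.5,"yaw":0,"gripper":-1},{"x":0,"y":0,"z":1.4,"yaw":0,"gripper":-1},{"x":0,"y":0,"z":1,"yaw":0,"gripper":-1},{"x":0,"y":0,"z":0.6,"yaw":0,"gripper":-1},{"x":0,"y":0,"z":0.3,"yaw":0,"gripper":-1},{"x":0,"y":0,"z":0.1,"yaw":0,"gripper":-1},{"x":0,"y":0,"z":0.1,"yaw":0,"gripper":-1},{"x":0,"y":0,"z":0,"yaw":0,"gripper":-1}]'
python3 -m inch '[{"x":0,"y":0,"z":0.08,"yaw":0,"gripper":-1},{"x":0,"y":0,"z":0.08,"yaw":0,"gripper":-1},{"x":0,"y":0,"z":0.05,"yaw":0,"gripper":-1},{"x":0,"y":0,"z":0,"yaw":0,"gripper":-1},{"x":0,"y":0,"z":0,"yaw":0,"gripper":-1}]'
```

```text
time_s: 27.52
ee_pos: [645.7, -5.0, 82.2]
ee_rot: [179.9, -0.0, 90.0]
force: [0.7, -0.1, -1.0]
gripper_width: 50.2
time_s: 27.93
ee_pos: [645.4, -5.1, 79.7]
ee_rot: [180.0, -0.0, 90.0]
force: [0.4, -0.5, -0.2]
gripper_width: 50.3
```

```bash
python3 -m inch '[{"x":0,"y":0,"z":0.06,"yaw":0,"gripper":-1},{"x":0,"y":0,"z":0,"yaw":0,"gripper":-1},{"x":0,"y":0,"z":0,"yaw":0,"gripper":-1}]'
```

```text
time_s: 28.18
ee_pos: [645.5, -5.1, 79.6]
ee_rot: [179.9, -0.0, 90.0]
force: [-1.8, -0.2, 4.5]
gripper_width: 50.6
```

Contact is 4.5 N. Releasing and going for the dish (458, 167.8).

```bash
python3 -m inch '[{"x":0,"y":0,"z":-0.04,"yaw":0,"gripper":0.06},{"x":0,"y":0,"z":0,"yaw":0,"gripper":0.2},{"x":0,"y":0,"z":0,"yaw":0,"gripper":0.5},{"x":0,"y":0,"z":0,"yaw":0,"gripper":1},{"x":0,"y":0,"z":0,"yaw":0,"gripper":1},{"x":0,"y":0,"z":0,"yaw":0,"gripper":1},{"x":0,"y":0,"z":0,"yaw":0,"gripper":1},{"x":0,"y":0,"z":0,"yaw":0,"gripper":1}]'
python3 -m inch '[{"x":0,"y":0,"z":-0.3,"yaw":0,"gripper":1},{"x":0,"y":0,"z":-0.7,"yaw":0,"gripper":1},{"x":0,"y":0,"z":-1.2,"yaw":0,"gripper":1},{"x":0,"y":0,"z":-1.5,"yaw":0,"gripper":1},{"x":0,"y":0,"z":-1.5,"yaw":0,"gripper":1},{"x":0,"y":0,"z":-1.5,"yaw":0,"gripper":1},{"x":0,"y":0,"z":-1.5,"yaw":0,"gripper":1},{"x":0,"y":0,"z":-1.2,"yaw":0,"gripper":1},{"x":0,"y":0,"z":-0.6,"yaw":0,"gripper":1},{"x":0,"y":0,"z":0,"yaw":0,"gripper":1}]'
python3 go.py 458 167.8 180 90
```

```text
time_s: 28.85
ee_pos: [645.2, -5.0, 79.1]
ee_rot: [-180.0, -0.0, 90.0]
force: [0.0, 0.2, -0.4]
gripper_width: 89.8
time_s: 29.68
ee_pos: [646.2, -5.1, 181.5]
ee_rot: [179.8, 0.0, 90.0]
force: [-0.8, -0.0, 0.3]
gripper_width: 91.0
t 29.68 pos [646.2  -5.1 181.5] rot [179.8   0.   90. ] F [-0.8 -0.   0.3] w 91.0
yaw units -0.01 shift cm now [ 17.28 -18.83   0.07] after turn [ 17.29 -18.82   0.15]
```

```bash
python3 -m inch '[{"x":0.7,"y":-0.8,"z":0,"yaw":0,"gripper":1},{"x":1.6,"y":-1.73,"z":0,"yaw":0,"gripper":1},{"x":1.6,"y":-1.73,"z":0,"yaw":0,"gripper":1},{"x":1.6,"y":-1.73,"z":0,"yaw":0,"gripper":1},{"x":1.6,"y":-1.73,"z":0,"yaw":0,"gripper":1},{"x":1.6,"y":-1.73,"z":0,"yaw":0,"gripper":1},{"x":1.6,"y":-1.73,"z":0,"yaw":0,"gripper":1},{"x":1.6,"y":-1.73,"z":0,"yaw":0,"gripper":1},{"x":1.6,"y":-1.73,"z":0,"yaw":0,"gripper":1},{"x":1.6,"y":-1.73,"z":0,"yaw":0,"gripper":1},{"x":1.6,"y":-1.73,"z":0,"yaw":0,"gripper":1},{"x":0.58,"y":-0.65,"z":0,"yaw":0,"gripper":1}]'
python3 -m inch '[{"x":0,"y":0,"z":0,"yaw":0,"gripper":1},{"x":0,"y":0,"z":0,"yaw":0,"gripper":1}]'
python3 go.py 458 167.8 73 90
```

```text
time_s: 30.68
ee_pos: [454.2, 169.1, 178.2]
ee_rot: [-179.8, 0.0, 90.1]
force: [-0.6, -0.3, -0.1]
gripper_width: 91.6
time_s: 30.85
ee_pos: [457.6, 167.8, 178.9]
ee_rot: [-180.0, 0.0, 90.0]
force: [0.2, -1.0, -0.3]
gripper_width: 91.0
t 30.85 pos [457.6 167.8 178.9] rot [-180.    0.   90.] F [ 0.2 -1.  -0.3] w 91.0
yaw units 0.01 shift cm now [1.000e-02 4.000e-02 1.059e+01] after turn [ 0.    0.04 10.59]
```

```bash
python3 -m inch '[{"x":0,"y":0.04,"z":0.6,"yaw":0,"gripper":1},{"x":0,"y":0,"z":1.5,"yaw":0,"gripper":1},{"x":0,"y":0,"z":1.5,"yaw":0,"gripper":1},{"x":0,"y":0,"z":1.5,"yaw":0,"gripper":1},{"x":0,"y":0,"z":1.5,"yaw":0,"gripper":1},{"x":0,"y":0,"z":1.5,"yaw":0,"gripper":1},{"x":0,"y":0,"z":1.3,"yaw":0,"gripper":1},{"x":0,"y":0,"z":0.7,"yaw":0,"gripper":1},{"x":0,"y":0,"z":0.4,"yaw":0,"gripper":1},{"x":0,"y":0,"z":0,"yaw":0,"gripper":1},{"x":0,"y":0,"z":0,"yaw":0,"gripper":1}]'
python3 -m inch '[{"x":0,"y":0,"z":0,"yaw":0,"gripper":-1},{"x":0,"y":0,"z":0,"yaw":0,"gripper":-1},{"x":0,"y":0,"z":0,"yaw":0,"gripper":-1},{"x":0,"y":0,"z":0,"yaw":0,"gripper":-1},{"x":0,"y":0,"z":0,"yaw":0,"gripper":-1},{"x":0,"y":0,"z":0,"yaw":0,"gripper":-1},{"x":0,"y":0,"z":0,"yaw":0,"gripper":-1},{"x":0,"y":0,"z":0,"yaw":0,"gripper":-1},{"x":0,"y":0,"z":0,"yaw":0,"gripper":-1},{"x":0,"y":0,"z":0,"yaw":0,"gripper":-1},{"x":0,"y":0,"z":0,"yaw":0,"gripper":-1},{"x":0,"y":0,"z":0,"yaw":0,"gripper":-1}]' 12
```

```text
time_s: 31.77
ee_pos: [458.8, 167.7, 74.4]
ee_rot: [180.0, -0.0, 89.9]
force: [0.5, -0.1, 1.0]
gripper_width: 91.0
time_s: 32.77
ee_pos: [458.3, 167.9, 74.5]
ee_rot: [180.0, -0.0, 90.0]
force: [-1.5, 0.5, 4.0]
gripper_width: 57.5
```

```bash
python3 -m inch '[{"x":0,"y":0,"z":-0.3,"yaw":0,"gripper":-1},{"x":0,"y":0,"z":-0.7,"yaw":0,"gripper":-1},{"x":0,"y":0,"z":-1.2,"yaw":0,"gripper":-1},{"x":0,"y":0,"z":-1.5,"yaw":0,"gripper":-1},{"x":0,"y":0,"z":-1.5,"yaw":0,"gripper":-1},{"x":0,"y":0,"z":-1.5,"yaw":0,"gripper":-1},{"x":0,"y":0,"z":-1.5,"yaw":0,"gripper":-1},{"x":0,"y":0,"z":-1.2,"yaw":0,"gripper":-1},{"x":0,"y":0,"z":-0.7,"yaw":0,"gripper":-1},{"x":0,"y":0,"z":-0.3,"yaw":0,"gripper":-1},{"x":0,"y":0,"z":0,"yaw":0,"gripper":-1}]'
python3 -m inch '[{"x":-0.5,"y":0.37,"z":0,"yaw":0,"gripper":-1},{"x":-1,"y":0.74,"z":0,"yaw":0,"gripper":-1},{"x":-1.4,"y":1.04,"z":0,"yaw":0,"gripper":-1},{"x":-1.4,"y":1.04,"z":0,"yaw":0,"gripper":-1},{"x":-1.4,"y":1.04,"z":0,"yaw":0,"gripper":-1},{"x":-1.4,"y":1.04,"z":0,"yaw":0,"gripper":-1},{"x":-1.4,"y":1.04,"z":0,"yaw":0,"gripper":-1},{"x":-1.4,"y":1.04,"z":0,"yaw":0,"gripper":-1},{"x":-1.4,"y":1.04,"z":0,"yaw":0,"gripper":-1},{"x":-1.4,"y":1.04,"z":0,"yaw":0,"gripper":-1},{"x":-1.4,"y":1.04,"z":0,"yaw":0,"gripper":-1},{"x":-1.4,"y":1.04,"z":0,"yaw":0,"gripper":-1}]'
python3 -m inch '[{"x":-1.4,"y":1.04,"z":0,"yaw":0,"gripper":-1},{"x":-1.4,"y":1.04,"z":0,"yaw":0,"gripper":-1},{"x":-1.4,"y":1.04,"z":0,"yaw":0,"gripper":-1},{"x":-1.4,"y":1.04,"z":0,"yaw":0,"gripper":-1},{"x":-1.4,"y":1.04,"z":0,"yaw":0,"gripper":-1},{"x":-1.3,"y":0.95,"z":0,"yaw":0,"gripper":-1},{"x":-1.1,"y":0.8,"z":0,"yaw":0,"gripper":-1},{"x":-0.6,"y":0.44,"z":0,"yaw":0,"gripper":-1},{"x":-0.3,"y":0.22,"z":0,"yaw":0,"gripper":-1},{"x":0,"y":0,"z":0,"yaw":0,"gripper":-1},{"x":0,"y":0,"z":0,"yaw":0,"gripper":-1}]'
python3 go.py 649.6 -90 79.3 90
```

```text
time_s: 33.68
ee_pos: [458.4, 167.8, 178.6]
ee_rot: [180.0, -0.0, 90.0]
force: [0.3, 0.7, -1.7]
gripper_width: 57.6
time_s: 34.68
ee_pos: [573.7, 10.8, 177.2]
ee_rot: [-179.9, 0.0, 89.9]
force: [0.1, 0.2, -2.1]
gripper_width: 57.2
time_s: 35.6
ee_pos: [649.0, -90.0, 178.1]
ee_rot: [-180.0, -0.0, 90.0]
force: [-0.6, 0.4, -1.5]
gripper_width: 57.6
t 35.6 pos [649.  -90.  178.1] rot [-180.   -0.   90.] F [-0.6  0.4 -1.5] w 57.6
yaw units -0.0 shift cm now [-0.01  0.07  9.88] after turn [-0.    0.06  9.88]
```

```bash
python3 -m inch '[{"x":0,"y":0.03,"z":0.5,"yaw":0,"gripper":-1},{"x":0,"y":0,"z":1.2,"yaw":0,"gripper":-1},{"x":0,"y":0,"z":1.5,"yaw":0,"gripper":-1},{"x":0,"y":0,"z":1.5,"yaw":0,"gripper":-1},{"x":0,"y":0,"z":1.5,"yaw":0,"gripper":-1},{"x":0,"y":0,"z":1.4,"yaw":0,"gripper":-1},{"x":0,"y":0,"z":1,"yaw":0,"gripper":-1},{"x":0,"y":0,"z":0.6,"yaw":0,"gripper":-1},{"x":0,"y":0,"z":0.3,"yaw":0,"gripper":-1},{"x":0,"y":0,"z":0.1,"yaw":0,"gripper":-1},{"x":0,"y":0,"z":0.1,"yaw":0,"gripper":-1},{"x":0,"y":0,"z":0,"yaw":0,"gripper":-1}]'
python3 -m inch '[{"x":0,"y":0,"z":0.08,"yaw":0,"gripper":-1},{"x":0,"y":0,"z":0.08,"yaw":0,"gripper":-1},{"x":0,"y":0,"z":0.05,"yaw":0,"gripper":-1},{"x":0,"y":0,"z":0,"yaw":0,"gripper":-1},{"x":0,"y":0,"z":0,"yaw":0,"gripper":-1}]'
```

```text
time_s: 36.6
ee_pos: [650.0, -90.3, 81.9]
ee_rot: [179.9, 0.0, 90.0]
force: [-0.2, -0.6, -1.3]
gripper_width: 57.7
time_s: 37.02
ee_pos: [649.8, -90.3, 79.5]
ee_rot: [180.0, 0.0, 90.0]
force: [0.4, -0.1, 1.0]
gripper_width: 57.3
```

Touching, with Fz +1 against −1.4 hanging. A last 0.4 mm, then release, rise, and move back out of the cameras' way.

```bash
python3 -m inch '[{"x":0,"y":0,"z":0.04,"yaw":0,"gripper":-1},{"x":0,"y":0,"z":0,"yaw":0,"gripper":-1},{"x":0,"y":0,"z":-0.03,"yaw":0,"gripper":0.25},{"x":0,"y":0,"z":0,"yaw":0,"gripper":0.35},{"x":0,"y":0,"z":0,"yaw":0,"gripper":0.6},{"x":0,"y":0,"z":0,"yaw":0,"gripper":1},{"x":0,"y":0,"z":0,"yaw":0,"gripper":1},{"x":0,"y":0,"z":0,"yaw":0,"gripper":1},{"x":0,"y":0,"z":0,"yaw":0,"gripper":1},{"x":0,"y":0,"z":0,"yaw":0,"gripper":1}]'
python3 -m inch '[{"x":0,"y":0,"z":-0.3,"yaw":0,"gripper":1},{"x":0,"y":0,"z":-0.7,"yaw":0,"gripper":1},{"x":0,"y":0,"z":-1.2,"yaw":0,"gripper":1},{"x":0,"y":0,"z":-1.5,"yaw":0,"gripper":1},{"x":0,"y":0,"z":-1.5,"yaw":0,"gripper":1},{"x":0,"y":0,"z":-1.5,"yaw":0,"gripper":1},{"x":0,"y":0,"z":-1.5,"yaw":0,"gripper":1},{"x":0,"y":0,"z":-1.2,"yaw":0,"gripper":1},{"x":0,"y":0,"z":-0.6,"yaw":0,"gripper":1},{"x":0,"y":0,"z":0,"yaw":0,"gripper":1}]'
python3 -m inch '[{"x":0,"y":-1,"z":0,"yaw":0,"gripper":1},{"x":0,"y":-2,"z":0,"yaw":0,"gripper":1},{"x":0,"y":-2.5,"z":0,"yaw":0,"gripper":1},{"x":0,"y":-2.5,"z":0,"yaw":0,"gripper":1},{"x":0,"y":-2.5,"z":0,"yaw":0,"gripper":1},{"x":-1,"y":-2.5,"z":0,"yaw":0,"gripper":1},{"x":-2,"y":-2.5,"z":0,"yaw":0,"gripper":1},{"x":-2.5,"y":-2,"z":0,"yaw":0,"gripper":1},{"x":-2.5,"y":-1,"z":0,"yaw":0,"gripper":1},{"x":-2.5,"y":-1,"z":0,"yaw":0,"gripper":1},{"x":-2.5,"y":-1,"z":0,"yaw":0,"gripper":1},{"x":-2.5,"y":-1,"z":0,"yaw":0,"gripper":1}]'
python3 -m inch '[{"x":-2.5,"y":-0.6,"z":0,"yaw":0,"gripper":1},{"x":-2.5,"y":-0.6,"z":0,"yaw":0,"gripper":1},{"x":-2.5,"y":-0.6,"z":0,"yaw":0,"gripper":1},{"x":-2.5,"y":-0.6,"z":0,"yaw":0,"gripper":1},{"x":-2.5,"y":-0.6,"z":0,"yaw":0,"gripper":1},{"x":-2.5,"y":-0.6,"z":0,"yaw":0,"gripper":1},{"x":-1,"y":0,"z":0,"yaw":0,"gripper":1},{"x":0,"y":0,"z":0,"yaw":0,"gripper":1}]'
python3 snap.py 6; python3 - <<'E'
from h import *
a=load("top",6)["pixels"][90:160,95:330,::-1]; b=load("side",6)["pixels"][85:205,190:370,::-1]
a=cv2.resize(a,(705,210),interpolation=cv2.INTER_CUBIC); b=cv2.resize(b,(570,380),interpolation=cv2.INTER_CUBIC)
cv2.imwrite("pics/s6c.png",cv2.vconcat([a,cv2.copyMakeBorder(b,0,0,0,135,0)]))
E
```

```text
time_s: 37.85
ee_pos: [649.6, -90.2, 78.9]
ee_rot: [-180.0, -0.0, 90.0]
force: [0.5, -0.1, 0.1]
gripper_width: 91.1
time_s: 38.68
ee_pos: [650.7, -90.4, 181.9]
ee_rot: [179.7, 0.0, 90.0]
force: [0.8, 0.8, -0.3]
gripper_width: 91.1
time_s: 39.68
ee_pos: [433.5, -246.0, 178.7]
ee_rot: [-180.0, -0.0, 90.0]
force: [0.5, 0.7, -0.0]
gripper_width: 91.0
time_s: 40.35
ee_pos: [398.1, -406.8, 178.3]
ee_rot: [-180.0, -0.0, 89.8]
force: [0.3, 0.1, 0.1]
gripper_width: 91.0
```

View pics/s6c.png

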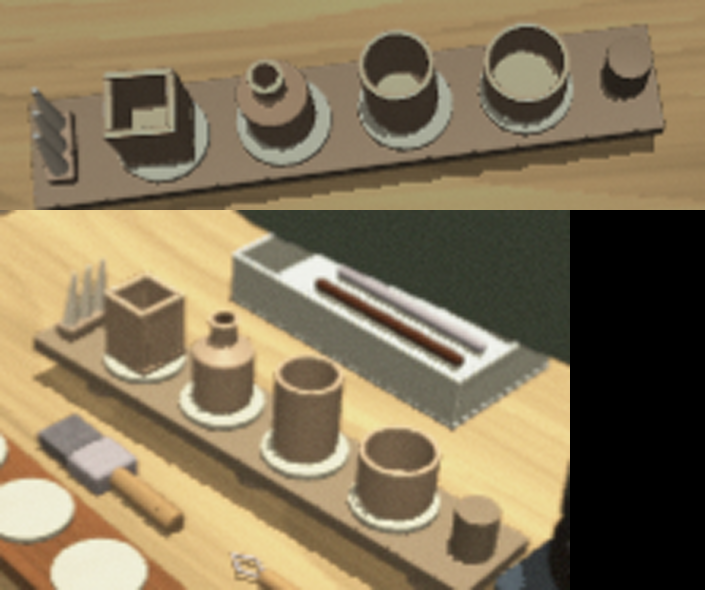

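All four stand upright on their discs, in the order planter, vase, beaker, dish from the plaque. Checking the offsets numerically:

```bash
python3 - <<'E'
from h import *
T,S=load("top",6),load("side",6)
t=lambda a:(np.array(a,float)+.5)/3-.5+[95,90]
s=lambda a:(np.array(a,float)-[0,210]+.5)/(19/6)-.5+[190,85]
D=[(635.6,165.2),(640.2,79.9),(645,-5),(649.5,-90)]
for n,z,a,b,d in(("planter",109,(143,103),(145,295),D[0]),("vase",125,(266,77),(223,319),D[1]),("beaker",117,(396,67),(308,376),D[2]),("dish",95,(525,64),(398,450),D[3])):
    print(n,[(p2w(f,q,z)[0,:2]-d).round(1) for f,q in((T,t(a)),(S,s(b)))])
E
```

```text
planter [array([ 0.1, -3.4]), array([-0.2, -2.3])]
vase [array([ 0.1, -0.9]), array([0.2, 0.7])]
beaker [array([-1.2,  1.2]), array([-1.8,  0.1])]
dish [array([-1. ,  1.7]), array([-0.6,  1.4])]
```

All offsets are within about 3.5 mm, against a 12 mm limit, so I'm handing in.

```bash
python3 -c "
from workcell import env; print(env.job_done())"
```

```text
the job is handed in; nothing more can be done
None
```

I moved all four pots from the ware board to the kiln shelf in order. Counting from the shelf's plaque, they stand planter, vase, beaker, dish. I handed the job in at about 40 s of the 102 s allowed; no verdict is reported.

**Last checks:** In both cameras every pot stands upright on its disc. The measured centre offsets are:

| Pot | Offset from disc centre, either camera |
|---|---|
| Planter | up to 3.4 mm |
| Vase | up to 0.9 mm |
| Beaker | up to 1.8 mm |
| Dish | up to 1.7 mm |

The limit is 12 mm. The gripper is open and the arm is well clear, and the contact forces at set-down were 1 to 6 N.

**One disagreement:** Early on, the fingertips looked about 18 mm higher in the side view than the stated tool geometry predicts. I did not resolve this. The heights used for picking and placing were relative to each other, so any offset cancels, and the set-down contacts came at the expected heights.

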